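Open the child-safe bottle on the shed shelf

TASK

Open the green bottle: grip its yellow safety cap, push it down, keep it pushed while you twist it a quarter turn anticlockwise (seen from above), then lift it straight off. Finish still holding the cap in the gripper, level and still, about 10 cm straight above where it sat on the bottle; do not put it down or let go. Leave the dark bottle with the same yellow cap alone, and do not push the other things on the shelf about.

Things in the scene. Friction and masses are not known exactly. Their poses are not given: they have to be found in the camera images.
- bottle: green bottle, 84 mm diameter, fixed upright in a round wooden block (116 mm diameter, 34 mm high) screwed to the shelf: it neither moves nor turns. Origin on its axis at the shelf surface, z up. Shoulder from 118 mm height (42 mm radius) up to 140 mm (24 mm radius); above it only the 30 mm thick neck up to the cap's lower edge at 158 mm. It may swap places with the dark bottle.
- bottle_mouth (a point): point on the bottle's axis 186 mm above the shelf: the top of the white spring disc (24 mm diameter) in the neck, on which the cap rests from inside. It does not move with the disc.
- cap_center (a point): centre (half-way up) of the green bottle's yellow cap: loose, round, ribbed, 52 mm diameter, 32 mm high, 40 g; top 16 mm above, lower edge 16 mm below this point. Seated, this point is 174 mm above the shelf. z up; a red bar on the top runs along x. Its side has sixteen 10 mm flats: one faces along x + 11.25 degrees, the rest every 22.5 degrees. 2 mm of sideways play on the neck.
- bottle_spring (a joint): how far the cap is pushed down, m: 0 up, 0.008 at the stop. Yields from 6 N; 11 N at 4 mm, 13 N at 6 mm, 16 N at 8 mm. Back to 0 when not pushed. Up, the cap can neither turn nor lift. Pushed 4.5 mm or more it turns anticlockwise from above; past 50 degrees it need not be pushed; from 65 to 130 degrees it lifts straight off. Locked, the cap's x is along the bottle's x (4 degrees of play).
- dark_cap (a point): centre of the yellow cap of the look-alike black bottle (same size and height, in the same kind of wooden block, fixed); not to be touched
- paint_tin: bystander: loose tin with blue band, 84 mm diameter, 85 mm high; origin centre of its underside
- small_tin: bystander: loose tin with red band, 60 mm diameter, 60 mm high; origin centre of its underside
- white_bottle: bystander: loose white bottle, 60 mm diameter, 130 mm high; origin centre of its underside
- hose_joint: bystander: loose black and green hose coupling standing between the two bottles, 35 mm diameter, 50 mm high; origin centre of its underside
- flower_pot: bystander: loose terracotta cup-shaped pot, 100 mm diameter, 90 mm high; origin centre of its underside
- brush: bystander: loose hand brush lying on the shelf; origin on its underside
Mind the look-alikes: they are no part of the job. There is more than one size of the part that bears cap_center; the job needs the smallest.

How it is judged:
By the outcome, as a careful person would: the job done as asked, in the order asked, and still so for the second after the job is handed in, while the arm keeps its last pose, push and grip.
It also fails if it takes over 38 s, if anything falls off the work surface, if the arm or the gripper's body presses on something with over 40 N, if the wrist force passes 120 N, or if a joint passes its speed limit or range.

ROBOT

A 6-joint arm with a two-finger parallel gripper is mounted at the origin on the work surface. World frame = base frame: x ahead of the robot, y to its left, z up, the work surface at z = 0. Lengths are in m, angles in rad, forces in N, time in s.
With the tool pointing down it reaches from about 0.3 to 0.825 m from the base axis. Payload 5.4 kg.
Tool frame: the origin (TCP) lies at the very end of the fingers, on their centre line; the grasp point (between the pads) lies 19 mm behind it (bot.hold_point_z is the distance from the TCP to the grasp point, in m); z points along the fingers, y is the line along which they close (so a half turn about z gives the same grasp; the last joint's range is limited). The gripper opens to 92 mm and grips with 3 to 60 N. Pads are 20 mm wide; open, the fingers measure 128 mm over their backs; the gripper's body (75 mm by 189 mm) begins 69 mm behind the grasp point.
Start: joints at [-1.478, 0.158, 1.597, -0, 1.386, -0.21], TCP at [0.171, -0.549, 0.215] pointing down, gripper open.
Joint ranges: [-2.91, 2.91], [-0.94, 2.29], [0.18, 2.7], [-1.29, 4.43], [0.17, 2.64], [-3, 3]. Speed limits (rad/s): [2.57, 2.57, 3.14, 3.14, 3.14, 3.14].

INTERFACE

Orientations are given as a unit quaternion [w, x, y, z].
In Python, from cell import monitor, optics, order, bot gives the robot as it stands.
- The arm moves only by the tool carry_out, never from a script. Its argument "moves" is a list of rows, each an object of numbers: "x", "y", "z": the shift along the world's x, y, z each as a share of 25 cm, from -1 to 1; "rx", "ry", "rz": the turn, a rotation vector about the world's x, y, z each as a share of 2 rad, from -1 to 1. A call has 1 to 20 rows; each row is the pose to reach, as a shift and turn from the pose commanded when the call began; what a row does not reach only later rows make up. A row lasts 1/8 s, in which the tool goes at most 62.5 mm and 10.7 degrees, less where a joint would pass 70% of its speed; a pose out of reach is approached as far as the arm can. A call with a number of a shift or a turn outside -1 to 1 is refused whole. A call with a gripper value outside its range is refused whole. "claw" is the gripper's target within -1 to 1 (shut at 1, half-way at 0, fully open at -1), set as the call begins (left out, the last holds). The fingers move at their own pace and stop on an object; the grip force is fixed at half the most. Time passes only in rows, so rows that repeat a pose let the fingers close. It gives the time, the measured TCP pose, the force, the opening and the grip force at its end, in the units of the state.
- monitor.observe(): the state, without advancing time (a new reading comes with each control period).
- optics.grab_frame(name): name is "scene" or "side" or "wrist"; returns a dict with "img" (384x512x3 uint8, red, green, blue), "range_z" (384x512 float32, m along the optical axis (not along the pixel's ray), 0 where there is no reading), "fx", "fy", "cx", "cy" (pixels), "R" (3x3) and "t" (3): a world point X has camera coordinates R X + t; the wrist camera has in their place "T_tool_cam" (4x4, takes a point from camera to tool coordinates, whose origin is the TCP and whose axes are the flange's). Camera axes: x right, y down, z forward; pixel columns grow to the right and rows downward; lengths in m; the calibration is good to about 2 mm. A picture is of the moment at which its call begins: read the wrist's pose just before it.
- order.sign_off(): hands the job in; it is judged then, once.
The state is a dict: "time_s": time; "q": joint angles; "qvel": joint speeds; "joint_torque": joint torques, N m; "ee_pos": TCP position; "orientation": TCP orientation; "ft_force": force on the tool from outside, world axes, zero at the start; "torque": the same for the moment, N m; "gripper_width": opening from 0.0 (shut) to 1.0 (fully open); "grip_force": force on a finger pad.
Only numpy, scipy, OpenCV 4.12 (cv2) and the standard library are available. Lean on these libraries where they do the work, as an engineer would, in place of code of your own. Each camera call takes 0.05 s, during which the arm holds its last target. There are 200 camera calls.

## Working session

There is one attempt and no reset: what is moved stays moved. The work goes in short steps, Python scripts to look and compute and a tool call to move; the robot and the scene stay as the last step left them, time stands still between calls to the robot, and variables do not carry over. Pictures are saved under pics/ and viewed, at most 10 in all, crops included, and the job is handed in when it is done.

Besides the shell and the picture viewer there is one more tool, called after "Emit:" by a JSON object that holds its "fn" and its "kwargs". carry_out: Moves the arm, as the interface text tells. Its arguments: {"type":"object","properties":{"moves":{"type":"array"},"claw":{"type":"number"}},"required":["moves"]}

```bash
mkdir -p pics; python3 - <<'E'
from cell import monitor, optics, order, bot
import cv2,numpy as np
s=monitor.observe(); print({k:np.round(v,3) for k,v in s.items()}, bot.hold_point_z)
ims=[]
for n in("scene","side"):
    f=optics.grab_frame(n); np.savez(f"/tmp/{n}.npz",**f); 
    cv2.imwrite(f"pics/{n}.png",f["img"][:,:,::-1])
    hsv=cv2.cvtColor(f["img"],cv2.COLOR_RGB2HSV)
    m=cv2.inRange(hsv,(20,120,100),(34,255,255))
    k,l,st,c=cv2.connectedComponentsWithStats(m)
    for i in range(1,k):
        if st[i,4]<40: continue
        z=f["range_z"][l==i]; v,u=np.nonzero(l==i); ok=z>0
        P=np.c_[(u-f["cx"])/f["fx"]*z,(v-f["cy"])/f["fy"]*z,z][ok]
        W=(P-f["t"])@f["R"]
        print(n,st[i],c[i].round(),"max z",W[:,2].max().round(3),W.min(0).round(3),W.max(0).round(3))
E
```

```text
{'time_s': np.float64(0.0), 'q': array([-1.478,  0.159,  1.598, -0.   ,  1.386, -0.21 ]), 'qvel': array([-0.001, -0.   , -0.001, -0.   , -0.003, -0.001]), 'joint_torque': array([-1.0000e-03, -3.8556e+01, -3.2211e+01,  7.0000e-02,  3.8000e-02,
       -0.0000e+00]), 'ee_pos': array([ 0.171, -0.548,  0.214]), 'orientation': array([-0.001,  0.989,  0.151,  0.   ]), 'ft_force': array([ 0.513, -0.068,  0.327]), 'torque': array([0.054, 0.064, 0.013]), 'grip_force': np.float64(0.0), 'gripper_width': np.float64(0.998)} 0.0187
scene [215 111  17  19 209] [224. 120.] max z 0.192 [ 0.261 -0.342 -0.005] [ 0.492 -0.17   0.192]
scene [183 122  21  15 200] [193. 129.] max z 0.049 [ 0.366 -0.384 -0.002] [ 0.473 -0.31   0.049]
scene [197 173  24  25 399] [210. 185.] max z 0.049 [ 0.547 -0.212 -0.006] [ 0.65  -0.137  0.049]
scene [305 184  19  22 287] [315. 194.] max z 0.193 [0.573 0.14  0.158] [0.626 0.19  0.193]
side [219 130  17  18 240] [227. 138.] max z 0.192 [0.569 0.134 0.038] [0.649 0.382 0.192]
side [197 232  22  24 363] [207. 243.] max z 0.193 [ 0.436 -0.227  0.161] [ 0.486 -0.173  0.193]
side [252 244  27  31 607] [265. 259.] max z 0.048 [ 0.571 -0.215  0.004] [ 0.643 -0.141  0.048]
side [199 318  33  38 793] [214. 335.] max z 0.049 [ 0.399 -0.386 -0.003] [ 0.471 -0.287  0.049]
```

```bash
python3 - <<'E'
import cv2,numpy as np
o=[cv2.resize(cv2.imread(f"pics/{n}.png")[80:380,130:430],(400,400)) for n in("scene","side")]
cv2.imwrite("pics/both.png",np.hstack(o))
E
```

```text
(no output)
```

View pics/both.png

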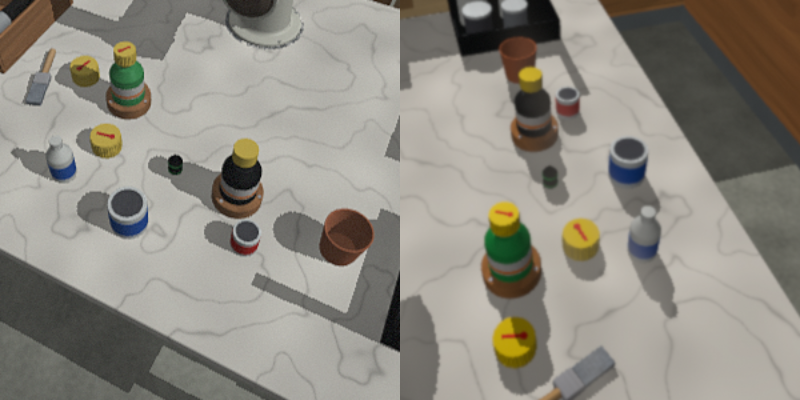

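The left picture shows the green bottle at about (127,75) and the dark one at (243,170). The two loose caps lie on the shelf. Depth puts the green bottle's cap at about (0.461, -0.200), so I'll move above it.

Emit:
{"fn": "carry_out", "kwargs": {"moves": [{"x": 0.1,"y": 0.1,"z": 0.1},{"x": 0.25,"y": 0.3,"z": 0.25},{"x": 0.4,"y": 0.5,"z": 0.36},{"x": 0.5,"y": 0.65,"z": 0.36},{"x": 0.58,"y": 0.7,"z": 0.36}], "claw": -1}}

```text
invalid input
```

Emit:
{"fn": "carry_out", "kwargs": {"moves": [{"x": 0.14,"y": 0.17},{"x": 0.3,"y": 0.36},{"x": 0.45,"y": 0.53},{"x": 0.54,"y": 0.65},{"x": 0.58,"y": 0.7},{"x": 0.58,"y": 0.7},{"x": 0.58,"y": 0.7},{"x": 0.58,"y": 0.7}]}}

```text
invalid input
```

```bash
cat > look.py <<'E'
from cell import monitor, optics
import cv2,numpy as np,sys
from scipy.spatial.transform import Rotation as Ro
def look(name,ztop):
    s=monitor.observe(); f=optics.grab_frame("wrist"); cv2.imwrite(f"pics/{name}.png",f["img"][:,:,::-1])
    Rt=Ro.from_quat(s["orientation"],scalar_first=True).as_matrix(); T=f["T_tool_cam"]
    Rc=Rt@T[:3,:3]; tc=Rt@T[:3,3]+s["ee_pos"]
    print("tcp",s["ee_pos"].round(4),"q",s["q"].round(3),"tooly deg",np.degrees(np.arctan2(Rt[1,1],Rt[0,1])).round(2),"toolz",Rt[:,2].round(4),"t",s["time_s"])
    def cast(u,v):
        d=np.c_[(np.asarray(u)-f["cx"])/f["fx"],(np.asarray(v)-f["cy"])/f["fy"],np.ones(len(u))]@Rc.T
        return tc+d*((ztop-tc[2])/d[:,2])[:,None]
    hsv=cv2.cvtColor(f["img"],cv2.COLOR_RGB2HSV)
    z=f["range_z"]; v,u=np.indices(z.shape)
    W=np.stack([(u-f["cx"])/f["fx"]*z,(v-f["cy"])/f["fy"]*z,z],-1)@Rc.T+tc
    top=(abs(W[...,2]-ztop)<.006)&(z>0)
    for nm,m in(("yellow+red",(cv2.inRange(hsv,(18,110,60),(36,255,255))>0)|(cv2.inRange(hsv,(0,120,60),(12,255,255))>0)),("red",(cv2.inRange(hsv,(0,120,60),(10,255,255))>0))):
        m=(m&top).astype(np.uint8)
        k,l,st,c=cv2.connectedComponentsWithStats(m)
        if k<2: print(nm,"none");continue
        i=1+st[1:,4].argmax()
        vv,uu=np.nonzero(l==i); P=cast(uu,vv)[:,:2].astype(np.float32)
        (ctr,r)=cv2.minEnclosingCircle(P*1000); w,V=np.linalg.eigh(np.cov(P.T)); a=V[:,1]
        print(nm,st[i],c[i].round(1),"circle",np.round(ctr,1),round(r,1),"mean",P.mean(0).round(4),"axis deg",np.degrees(np.arctan2(a[1],a[0])).round(1),"len",np.ptp(P@a).round(4),"z",np.median(W[l==i][:,2]).round(4))
E
python3 -c "import look;look.look('w1',.190)"
```

```text
tcp [ 0.1714 -0.5483  0.2137] q [-1.478  0.159  1.598 -0.     1.386 -0.21 ] tooly deg -72.65 toolz [-2.0e-04  1.6e-03 -1.0e+00] t 0.1
yellow+red none
red none
```

View pics/w1.png

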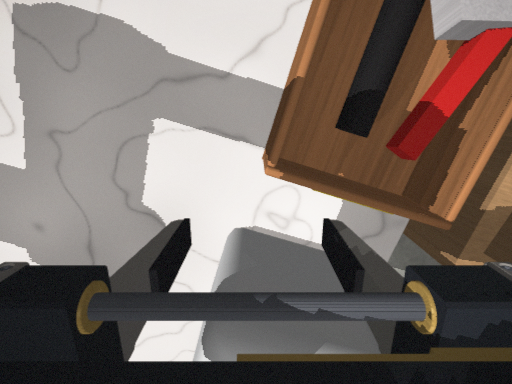

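The arm did not move: the picture shows only the box and shelf beside the start pose. The rows probably need all six numbers.

Emit:
{"fn": "carry_out", "kwargs": {"moves": [{"x": 0.1,"y": 0.1,"z": 0.1,"rx": 0,"ry": 0,"rz": 0},{"x": 0.25,"y": 0.3,"z": 0.25,"rx": 0,"ry": 0,"rz": 0},{"x": 0.4,"y": 0.5,"z": 0.36,"rx": 0,"ry": 0,"rz": 0},{"x": 0.5,"y": 0.65,"z": 0.36,"rx": 0,"ry": 0,"rz": 0},{"x": 0.58,"y": 0.7,"z": 0.36,"rx": 0,"ry": 0,"rz": 0}], "claw": -1}}

```text
time_s: 0.78
ee_pos: [0.318, -0.3717, 0.3058]
orientation: [0.001, 0.988, 0.152, 0.0]
ft_force: [-0.7, -0.5, -0.3]
gripper_width: 0.997
grip_force: 0.0
```

Emit:
{"fn": "carry_out", "kwargs": {"moves": [{"x": 0.14,"y": 0.17,"z": 0,"rx": 0,"ry": 0,"rz": 0},{"x": 0.3,"y": 0.36,"z": 0,"rx": 0,"ry": 0,"rz": 0},{"x": 0.45,"y": 0.53,"z": 0,"rx": 0,"ry": 0,"rz": 0},{"x": 0.54,"y": 0.65,"z": 0,"rx": 0,"ry": 0,"rz": 0},{"x": 0.58,"y": 0.7,"z": 0,"rx": 0,"ry": 0,"rz": 0},{"x": 0.58,"y": 0.7,"z": 0,"rx": 0,"ry": 0,"rz": 0},{"x": 0.58,"y": 0.7,"z": 0,"rx": 0,"ry": 0,"rz": 0},{"x": 0.58,"y": 0.7,"z": 0,"rx": 0,"ry": 0,"rz": 0}]}}

```text
time_s: 1.78
ee_pos: [0.4608, -0.1999, 0.3046]
orientation: [0.0, 0.989, 0.15, -0.0]
ft_force: [-0.6, 0.6, -0.2]
gripper_width: 1.001
grip_force: 0.0
```

```bash
python3 -c "import look;look.look('w2',.190)"
```

```text
tcp [ 0.4608 -0.1999  0.3046] q [-0.65  -0.079  1.665 -0.     1.555  0.62 ] tooly deg -72.76 toolz [-2.e-04 -2.e-04 -1.e+00] t 1.775
yellow+red [ 232  161   47   47 1650] [254.6 184. ] circle [ 462.3 -195.7] 26.5 mean [ 0.4628 -0.1953] axis deg -161.7 len 0.0529 z 0.1904
red [244 175  23  21 128] [256.4 183.9] circle [ 461.8 -196. ] 15.3 mean [ 0.4635 -0.1972] axis deg 149.0 len 0.0305 z 0.1914
```

View pics/w2.png

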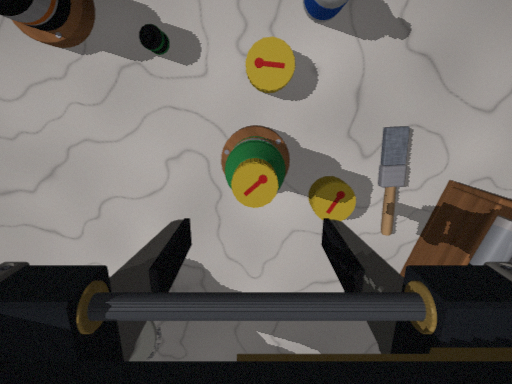

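The cap sits at pixel (255,184), its red bar running from (247,194) to (263,180), about 149° in the world frame. The nearest flat pair needs the tool turned by +8°. I'll centre, turn and descend for a closer look.

Emit:
{"fn": "carry_out", "kwargs": {"moves": [{"x": 0.006,"y": 0.014,"z": -0.1,"rx": 0,"ry": 0,"rz": 0.07},{"x": 0.006,"y": 0.014,"z": -0.2,"rx": 0,"ry": 0,"rz": 0.07},{"x": 0.006,"y": 0.014,"z": -0.22,"rx": 0,"ry": 0,"rz": 0.07},{"x": 0.006,"y": 0.014,"z": -0.22,"rx": 0,"ry": 0,"rz": 0.07},{"x": 0.006,"y": 0.014,"z": -0.22,"rx": 0,"ry": 0,"rz": 0.07}]}}

```text
time_s: 2.45
ee_pos: [0.4634, -0.1959, 0.2509]
orientation: [0.001, 0.976, 0.219, 0.001]
ft_force: [0.2, -0.0, 1.0]
gripper_width: 0.996
grip_force: 0.0
```

```bash
python3 -c "import look;look.look('w3',.190)"
```

```text
tcp [ 0.4634 -0.1959  0.2509] q [-0.641 -0.056  1.748  0.     1.448  0.488] tooly deg -64.65 toolz [ 0.0017 -0.0013 -1.    ] t 2.45
yellow+red [ 229  176   57   55 2373] [257.1 202.6] circle [ 462.3 -194.8] 26.8 mean [ 0.4629 -0.1949] axis deg -158.1 len 0.053 z 0.1904
red [243 194  31  21 195] [259.5 203.5] circle [ 461.3 -196.5] 15.6 mean [ 0.4632 -0.1972] axis deg 148.6 len 0.0312 z 0.1912
```

View pics/w3.png

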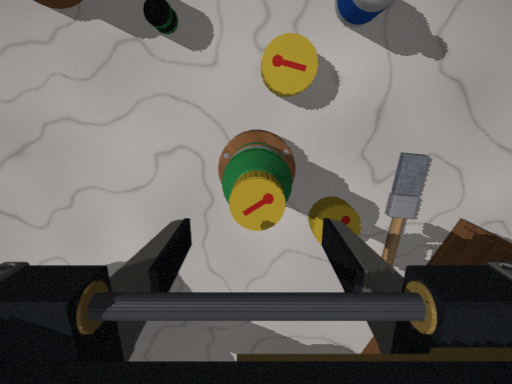

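The closer view has the cap centred between the fingers at pixel (257,203), and the bar angle agrees at 148.6°. Now down, then close.

Emit:
{"fn": "carry_out", "kwargs": {"moves": [{"x": 0,"y": 0.004,"z": -0.1,"rx": 0,"ry": 0,"rz": 0},{"x": 0,"y": 0.004,"z": -0.2,"rx": 0,"ry": 0,"rz": 0},{"x": 0,"y": 0.004,"z": -0.29,"rx": 0,"ry": 0,"rz": 0},{"x": 0,"y": 0.004,"z": -0.34,"rx": 0,"ry": 0,"rz": 0},{"x": 0,"y": 0.004,"z": -0.37,"rx": 0,"ry": 0,"rz": 0},{"x": 0,"y": 0.004,"z": -0.37,"rx": 0,"ry": 0,"rz": 0},{"x": 0,"y": 0.004,"z": -0.37,"rx": 0,"ry": 0,"rz": 0}]}}

```text
time_s: 3.38
ee_pos: [0.4635, -0.1947, 0.158]
orientation: [0.001, 0.976, 0.22, 0.001]
ft_force: [0.2, -0.7, -0.4]
gripper_width: 1.002
grip_force: 0.0
```

Emit:
{"fn": "carry_out", "kwargs": {"moves": [{"x": 0,"y": 0,"z": 0,"rx": 0,"ry": 0,"rz": 0},{"x": 0,"y": 0,"z": 0,"rx": 0,"ry": 0,"rz": 0},{"x": 0,"y": 0,"z": 0,"rx": 0,"ry": 0,"rz": 0},{"x": 0,"y": 0,"z": 0,"rx": 0,"ry": 0,"rz": 0},{"x": 0,"y": 0,"z": 0,"rx": 0,"ry": 0,"rz": 0},{"x": 0,"y": 0,"z": 0,"rx": 0,"ry": 0,"rz": 0},{"x": 0,"y": 0,"z": 0,"rx": 0,"ry": 0,"rz": 0},{"x": 0,"y": 0,"z": 0,"rx": 0,"ry": 0,"rz": 0}], "claw": 1}}

```text
time_s: 4.38
ee_pos: [0.4632, -0.1951, 0.1574]
orientation: [0.001, 0.976, 0.22, 0.0]
ft_force: [1.1, -5.3, 0.3]
gripper_width: 0.568
grip_force: 30.0
```

Gripped at 52 mm with a slight side load. I'll push down about 6.5 mm and relieve the side force.

Emit:
{"fn": "carry_out", "kwargs": {"moves": [{"x": 0.003,"y": -0.006,"z": -0.008,"rx": 0,"ry": 0,"rz": 0},{"x": 0.003,"y": -0.006,"z": -0.016,"rx": 0,"ry": 0,"rz": 0},{"x": 0.003,"y": -0.006,"z": -0.024,"rx": 0,"ry": 0,"rz": 0},{"x": 0.003,"y": -0.006,"z": -0.026,"rx": 0,"ry": 0,"rz": 0},{"x": 0.003,"y": -0.006,"z": -0.026,"rx": 0,"ry": 0,"rz": 0},{"x": 0.003,"y": -0.006,"z": -0.026,"rx": 0,"ry": 0,"rz": 0}]}}

```text
time_s: 5.12
ee_pos: [0.4635, -0.1954, 0.1522]
orientation: [-0.0, 0.976, 0.22, -0.0]
ft_force: [-5.4, 1.1, 11.2]
gripper_width: 0.562
grip_force: 30.0
```

Emit:
{"fn": "carry_out", "kwargs": {"moves": [{"x": -0.004,"y": 0,"z": -0.006,"rx": 0,"ry": 0,"rz": 0},{"x": -0.004,"y": 0,"z": -0.01,"rx": 0,"ry": 0,"rz": 0},{"x": -0.004,"y": 0,"z": -0.01,"rx": 0,"ry": 0,"rz": 0},{"x": -0.004,"y": 0,"z": -0.01,"rx": 0,"ry": 0,"rz": 0}]}}

```text
time_s: 5.62
ee_pos: [0.4635, -0.1954, 0.1504]
orientation: [-0.0, 0.976, 0.22, 0.001]
ft_force: [-3.4, 2.7, 13.3]
gripper_width: 0.561
grip_force: 30.0
```

The force reads 13.3 N, so the cap is pushed about 6 mm. Twist the first 30° and check.

Emit:
{"fn": "carry_out", "kwargs": {"moves": [{"x": 0,"y": 0,"z": 0,"rx": 0,"ry": 0,"rz": 0.04},{"x": 0,"y": 0,"z": 0,"rx": 0,"ry": 0,"rz": 0.09},{"x": 0,"y": 0,"z": 0,"rx": 0,"ry": 0,"rz": 0.14},{"x": 0,"y": 0,"z": 0,"rx": 0,"ry": 0,"rz": 0.19},{"x": 0,"y": 0,"z": 0,"rx": 0,"ry": 0,"rz": 0.24},{"x": 0,"y": 0,"z": 0,"rx": 0,"ry": 0,"rz": 0.26},{"x": 0,"y": 0,"z": 0,"rx": 0,"ry": 0,"rz": 0.26}]}}

```text
time_s: 6.5
ee_pos: [0.4642, -0.1957, 0.1507]
orientation: [0.001, 0.886, 0.463, 0.001]
ft_force: [-0.6, 1.0, 13.4]
gripper_width: 0.564
grip_force: 30.0
```

```bash
python3 - <<'E'
from cell import monitor
s=monitor.observe(); print(s["torque"],s["q"],s["ft_force"])
import look; look.look('w4',.183)
E
```

```text
[0.2101621  0.16255082 0.00368967] [-0.64056431  0.02968988  1.86555506  0.0020032   1.24344041 -0.03370995] [-0.60676087  1.02573314 13.41761841]
tcp [ 0.4642 -0.1957  0.1507] q [-0.641  0.03   1.866  0.002  1.243 -0.034] tooly deg -34.81 toolz [ 3.5e-03 -2.0e-04 -1.0e+00] t 6.5
yellow+red [ 212  212   89   80 5702] [256.3 252.7] circle [ 463.2 -194.3] 27.3 mean [ 0.4637 -0.1933] axis deg 67.3 len 0.0536 z 0.1839
red [233 241  50  33 499] [260.3 256.2] circle [ 462.5 -195.9] 16.0 mean [ 0.4645 -0.1962] axis deg 177.8 len 0.032 z 0.1848
```

View pics/w4.png

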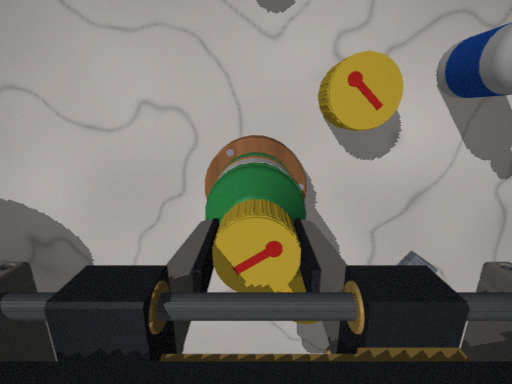

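The cap turned with the gripper: the bar is now at 178°, held between the fingers at pixel (256,253). I'll turn the remaining 60° with the push kept on.

Emit:
{"fn": "carry_out", "kwargs": {"moves": [{"x": 0,"y": 0,"z": 0,"rx": 0,"ry": 0,"rz": 0.04},{"x": 0,"y": 0,"z": 0,"rx": 0,"ry": 0,"rz": 0.09},{"x": 0,"y": 0,"z": 0,"rx": 0,"ry": 0,"rz": 0.14},{"x": 0,"y": 0,"z": 0,"rx": 0,"ry": 0,"rz": 0.19},{"x": 0,"y": 0,"z": 0,"rx": 0,"ry": 0,"rz": 0.24},{"x": 0,"y": 0,"z": 0,"rx": 0,"ry": 0,"rz": 0.29},{"x": 0,"y": 0,"z": 0,"rx": 0,"ry": 0,"rz": 0.34},{"x": 0,"y": 0,"z": 0,"rx": 0,"ry": 0,"rz": 0.39},{"x": 0,"y": 0,"z": 0,"rx": 0,"ry": 0,"rz": 0.44},{"x": 0,"y": 0,"z": 0,"rx": 0,"ry": 0,"rz": 0.49},{"x": 0,"y": 0,"z": 0,"rx": 0,"ry": 0,"rz": 0.53},{"x": 0,"y": 0,"z": 0,"rx": 0,"ry": 0,"rz": 0.53},{"x": 0,"y": 0,"z": 0,"rx": 0,"ry": 0,"rz": 0.53}]}}

```text
time_s: 8.18
ee_pos: [0.4634, -0.1953, 0.1503]
orientation: [0.0, 0.53, 0.848, 0.001]
ft_force: [-2.9, 1.5, 13.6]
gripper_width: 0.563
grip_force: 30.0
```

```bash
python3 - <<'E'
import look; look.look('w5',.183)
E
```

```text
tcp [ 0.4634 -0.1953  0.1503] q [-6.410e-01  3.000e-02  1.866e+00  1.000e-03  1.245e+00 -1.094e+00] tooly deg 25.93 toolz [ 1.2e-03  7.0e-04 -1.0e+00] t 8.175
yellow+red [ 212  211   89   81 5664] [256.1 252.7] circle [ 462.3 -193.6] 27.2 mean [ 0.4618 -0.1926] axis deg 113.8 len 0.0522 z 0.1835
red [233 241  50  34 496] [260.3 256.1] circle [ 464.7 -195.6] 16.0 mean [ 0.4648 -0.1933] axis deg 59.0 len 0.032 z 0.1844
```

The cap has turned 90°. Now lift straight up about 107 mm, which is 10 cm above its seat.

Emit:
{"fn": "carry_out", "kwargs": {"moves": [{"x": 0,"y": 0,"z": 0.02,"rx": 0,"ry": 0,"rz": 0},{"x": 0,"y": 0,"z": 0.05,"rx": 0,"ry": 0,"rz": 0},{"x": 0,"y": 0,"z": 0.09,"rx": 0,"ry": 0,"rz": 0},{"x": 0,"y": 0,"z": 0.14,"rx": 0,"ry": 0,"rz": 0},{"x": 0,"y": 0,"z": 0.2,"rx": 0,"ry": 0,"rz": 0},{"x": 0,"y": 0,"z": 0.26,"rx": 0,"ry": 0,"rz": 0},{"x": 0,"y": 0,"z": 0.32,"rx": 0,"ry": 0,"rz": 0},{"x": 0,"y": 0,"z": 0.37,"rx": 0,"ry": 0,"rz": 0},{"x": 0,"y": 0,"z": 0.41,"rx": 0,"ry": 0,"rz": 0},{"x": 0,"y": 0,"z": 0.426,"rx": 0,"ry": 0,"rz": 0},{"x": 0,"y": 0,"z": 0.426,"rx": 0,"ry": 0,"rz": 0},{"x": 0,"y": 0,"z": 0.426,"rx": 0,"ry": 0,"rz": 0},{"x": 0,"y": 0,"z": 0.426,"rx": 0,"ry": 0,"rz": 0},{"x": 0,"y": 0,"z": 0.426,"rx": 0,"ry": 0,"rz": 0}]}}

```text
time_s: 9.98
ee_pos: [0.4626, -0.1958, 0.2543]
orientation: [-0.0, 0.531, 0.848, 0.0]
ft_force: [-0.3, -0.5, -0.7]
gripper_width: 0.56
grip_force: 30.0
```

```bash
python3 - <<'E'
import look,cv2,numpy as np
look.look('w6',.290)
from cell import optics
f=optics.grab_frame("side"); a=f["img"][100:340,150:390,::-1]
cv2.imwrite("pics/fin.png",np.hstack([cv2.resize(a,(400,400)),cv2.resize(cv2.imread("pics/w6.png")[100:340,130:370],(400,400))]))
E
```

```text
tcp [ 0.4626 -0.1958  0.2543] q [-0.641 -0.058  1.743 -0.     1.457 -1.093] tooly deg 25.9 toolz [-4.e-04  3.e-04 -1.e+00] t 9.975
yellow+red [ 212  214   89   78 5490] [256.1 253.8] circle [ 461. -193.] 26.1 mean [ 0.4607 -0.1921] axis deg -135.3 len 0.0509 z 0.2875
red [233 241  50  33 501] [260.3 256.1] circle [ 462.1 -193.8] 15.6 mean [ 0.4633 -0.1922] axis deg 58.8 len 0.0313 z 0.2884
```

View pics/fin.png

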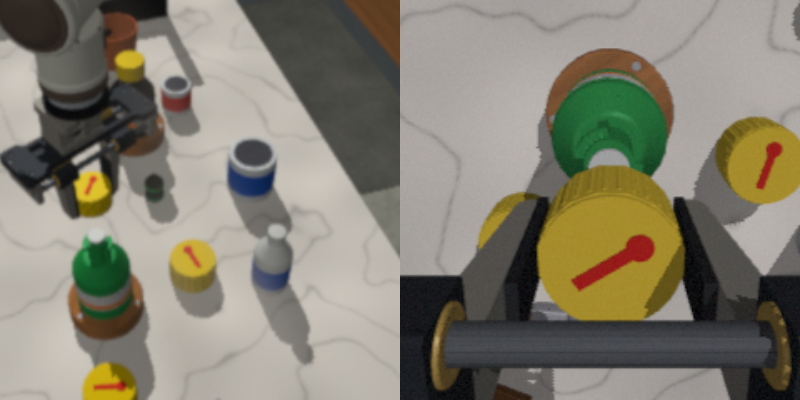

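The cap is off and held level in the gripper, at (92,190) in the left half. The bottle neck with its white disc is open below it. Depth shows it 97 mm up, so I'll raise it 2.5 mm and let it settle.

Emit:
{"fn": "carry_out", "kwargs": {"moves": [{"x": 0,"y": 0,"z": 0.01,"rx": 0,"ry": 0,"rz": 0},{"x": 0,"y": 0,"z": 0.01,"rx": 0,"ry": 0,"rz": 0},{"x": 0,"y": 0,"z": 0.01,"rx": 0,"ry": 0,"rz": 0},{"x": 0,"y": 0,"z": 0.01,"rx": 0,"ry": 0,"rz": 0},{"x": 0,"y": 0,"z": 0.01,"rx": 0,"ry": 0,"rz": 0}]}}

```text
time_s: 10.7
ee_pos: [0.4627, -0.1958, 0.2571]
orientation: [-0.0, 0.531, 0.848, -0.0]
ft_force: [-0.3, -0.3, -1.4]
gripper_width: 0.564
grip_force: 30.0
```

```bash
python3 -c "
from cell import order; print(order.sign_off())"
```

```text
the job is handed in; nothing more can be done
None
```

The green bottle is open: I pushed its cap down, twisted it 90° anticlockwise and lifted it off, and the gripper holds it level about 10 cm above its seat; the job is handed in at 10.7 s, with no verdict shown.

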